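# Load the label holder in a food stock room

### The arm

A 6-joint arm with a two-finger parallel gripper is mounted at the origin on the work surface. World frame = base frame: x ahead of the robot, y to its left, z up, the work surface at z = 0. Lengths are in mm, angles in degrees, forces in N, time in s.
With the tool pointing down it reaches from about 350 to 850 mm from the base axis. Payload 8.1 kg.
Tool frame: the origin (TCP) lies midway between the tips of the shut fingers; the grasp point (between the pads) lies 19 mm behind it; z points along the fingers, y is the line along which they close (so a half turn about z gives the same grasp; the last joint's range is limited). The gripper opens to 85 mm and grips with 20 to 120 N. Pads are 22 mm wide; open, the fingers measure 114 mm over their backs; the gripper's body (76 mm by 85 mm) begins 54 mm behind the grasp point. The pads swing forward as they close: fully open they stand 13 mm farther back than shut.
Start: joints at [-76.799, 7.471, 85.268, -0, 87.261, -4.893], TCP at [186.366, -570.327, 231.292] pointing down, gripper open.
Joint ranges: [-169.43, 169.43], [-51.17, 129.36], [1.28, 143.12], [-76.62, 256.62], [0, 156.53], [-152.29, 152.29]. Speed limits (degrees/s): [136.94, 136.94, 159.86, 180, 180, 180].

### API

Orientations are given as [roll, pitch, yaw] about the fixed x, y, z axes, in that order (R = Rz(yaw) Ry(pitch) Rx(roll)).
In Python, from bench import sense, snapshot, camera_params, hand_in, masks_of, pinpoint gives the robot as it stands.
- The arm moves only by the tool step_arm, never from a script. Its argument "targets" is a list of rows, each an object with "angular": the turn, a rotation vector about the tool's x, y, z scaled (see below), a list of three; "dp": the shift along the tool's x, y, z scaled (see below), a list of three; "fingers": the closure, from 0 (fully open) to 1 (shut). A call has exactly 8 rows; each row is the pose to reach, as a shift and turn from the pose commanded when the call began, along the tool's axes at that moment, turning the shorter way round; what a row does not reach only later rows make up. The controller multiplies each number of a shift by 0.2 m and each number of a turn by 180 degrees. A row lasts 1/8 s, in which the tool goes at most 62.5 mm and 10.7 degrees, less where a joint would pass 70% of its speed; a pose out of reach is approached as far as the arm can. A call with a number of a shift or a turn outside -1 to 1 is refused whole. A call with a gripper value outside its range is refused whole. The fingers move at their own pace and stop on an object; "newtons" is the grip in N (left out, the last holds). Time passes only in rows, so rows that repeat a pose let the fingers close, or fill a call up. It gives the time, the measured TCP pose, the force, the opening and the grip force at its end, in the units of the state.
- sense(): the state, without advancing time (a new reading comes with each control period).
- snapshot(name): name is "side" or "top"; returns the picture (384x512x3 uint8, blue, green, red); there is no depth.
- camera_params(name): a dict with "vfov" (degrees; the focal length in pixels is half the picture's height over the tangent of half this angle, whatever the lens; pixels are square), "cx", "cy" (the principal point, pixels), "R" (3x3) and "t" (3): a world point X has camera coordinates R X + t. Camera axes: x right, y down, z forward; pixel columns grow to the right and rows downward; lengths in mm; the calibration is good to about 2 mm. A picture is of the moment at which its call begins. camera_params takes no time and is no camera call.
- hand_in(): hands the job in; it is judged then, once.
Trained networks look in the newest picture that a camera, given by its name, has taken for a name from the list of things; names that differ only in an ending like _2 or _b are one class to them, and where a whole thing is asked for, a point or a joint stands for the part that bears it (a point fixed in the world has none). Each returns a list of dicts, best first, with "conf" (0 to 1); they miss things now and then, are a little off and sometimes report something else, mostly with a low value. They report only what shows in the picture. A call takes as long as a camera call. They do not tell look-alikes from the thing itself.
- masks_of(camera, label): "pixels" (384x512 bool, what is visible of it) and "at" ([column, row] in pixels, amid what is visible of it).
- pinpoint(camera, label): "at" ([column, row] in pixels: a listed point, or the origin of a listed thing).
The state is a dict: "time": time; "joint_pos": joint angles; "qd": joint speeds; "joint_efforts": joint torques, N m; "tool_pos": TCP position; "tcp_rot": TCP orientation; "ft_force": force on the tool from outside, world axes, zero at the start; "wrist_torque": the same for the moment, N m; "finger_gap": finger opening in mm; "grip_force": force on a finger pad.
Only numpy, scipy, OpenCV 4.12 (cv2) and the standard library are available. Lean on these libraries where they do the work, as an engineer would, in place of code of your own. Each camera call takes 0.05 s, during which the arm holds its last target. There are 200 camera calls.

### The job

Load the label holder: from the wooden rack slide the widest roll of labels onto the holder's horizontal rod first, then the narrowest roll, and last fit the grey end cap over the rod's free end, pushed on until the rod reaches the bottom of its socket. Leave the middle-width roll where it is in the rack, and do not knock over the empty cardboard core that stands upright on the table beyond the rack.

Things in the scene. Friction and masses are not known exactly. Their poses are not given: they have to be found in the camera images.
- roll_wide_centre (a point): Stiff roll of white price labels on a brown cardboard core, the widest of the three: 56 mm wide along its axis, 60 mm outer diameter, round 38 mm bore right through, about 90 g. It stands on edge in the rack, its axis level and along the rack. The point is its centre, half-way up and half-way along; y is its axis, z up at the start; 30 mm above the rack's board.
- roll_narrow_centre (a point): Stiff roll of white price labels on a brown cardboard core, the narrowest of the three: 24 mm wide along its axis, 60 mm outer diameter, round 38 mm bore right through, about 40 g. It stands on edge in the rack, its axis level and along the rack. The point is its centre, half-way up and half-way along; y is its axis, z up at the start; 30 mm above the rack's board.
- roll_medium_centre (a point): Stiff roll of white price labels on a brown cardboard core, the middle one, which stays in the rack: 40 mm wide along its axis, 60 mm outer diameter, round 38 mm bore right through, about 65 g. It stands on edge in the rack, its axis level and along the rack. The point is its centre, half-way up and half-way along; y is its axis, z up at the start; 30 mm above the rack's board.
- cap_centre (a point): End cap: grey plastic drum, 60 mm diameter, 60 g, lying in the rack with its axis (y) level, 30 mm above the board. +y end open: socket of 32 mm bore, 32 mm deep. -y end closed by a 6 mm plate with a black knob (24 mm diameter, 10 mm long). The point is the socket's centre: mouth 16 mm to +y, bottom 16 mm to -y; z up at the start. It already faces as it must on the rod, within 25 degrees.
- rack: Fixed wooden rack: board 58 mm wide (x), 360 mm long (y), 8 mm thick, with two battens along its edges (tops at 16 mm) and end stops 20 mm high. Origin: centre of its underside, on the table. The three rolls and the cap stand in a row on the board in any order, centres about 80 mm apart; they are a little wider than the rack, so can be gripped across their diameter from above.
- rod_tip (a point): Free end of the fixed label holder's level round steel rod, on its axis, 130 mm above the table. The rod, 12 mm thick and 150 mm long, runs from here along +y to a flange (50 mm diameter) on a blue post 36 mm wide, its top 17 mm above the rod's axis; z up. The two rolls and the cap's socket take 112 of the 150 mm. Rolls and cap hang loosely, the top of the bore resting on the rod.
- core_centre (a point): An empty brown cardboard label core, a light tube standing upright on the table on the far side of the rack from the robot: 43 mm outer diameter, 56 mm tall. Not to be knocked over. The point is its centre, half-way up; z is its axis.
Not all that is in view belongs to the job. Leave any green or turquoise look-alike of the part that bears cap_centre alone.

How it is judged:
By the outcome, as a careful person would: the job done as asked, in the order asked, and still so for the second after the job is handed in, with the robot touching nothing.
It also fails if it takes over 72 s, if anything falls off the work surface, if the arm or the gripper's body presses on something with over 40 N, if the wrist force passes 120 N, or if a joint passes its speed limit or range.

## Working session

There is one attempt and no reset: what is moved stays moved. The work goes in short steps, Python scripts to look and compute and a tool call to move; the robot and the scene stay as the last step left them, time stands still between calls to the robot, and variables do not carry over. Pictures are saved under pics/ and viewed, at most 10 in all, crops included, and the job is handed in when it is done.

Besides the shell and the picture viewer there is one more tool, called after "Request:" in YAML: its name, and indented under it one key for each argument. step_arm: Moves the arm, as the interface text tells. Its arguments: {"type":"object","properties":{"targets":{"type":"array","items":{"type":"object","properties":{"angular":{"type":"array","items":{"type":"number","minimum":-1,"maximum":1}},"dp":{"type":"array","items":{"type":"number","minimum":-1,"maximum":1}},"fingers":{"type":"number"}}}},"newtons":{"type":"number"}},"required":["targets"]}

```bash
mkdir -p pics; ls; cat > h.py <<'E'
import numpy as np, cv2
from bench import *
L=["roll_wide_centre","roll_narrow_centre","roll_medium_centre","cap_centre","rack","rod_tip","core_centre"]
def P(c):
    p=camera_params(c); f=192/np.tan(np.radians(p["vfov"])/2)
    return np.array([[f,0,p["cx"]],[0,f,p["cy"]],[0,0,1]]),np.array(p["R"]),np.array(p["t"])
def ray(c,uv):
    K,R,t=P(c); o=-R.T@t; d=R.T@np.linalg.inv(K)@np.array([uv[0],uv[1],1.]); return o,d/np.linalg.norm(d)
def at_z(c,uv,z):
    o,d=ray(c,uv); return o+d*(z-o[2])/d[2]
def tri(uv1,uv2):
    o1,d1=ray("side",uv1);o2,d2=ray("top",uv2)
    A=np.stack([d1,-d2],1); s=np.linalg.lstsq(A,o2-o1,rcond=None)[0]
    a=o1+s[0]*d1;b=o2+s[1]*d2; return (a+b)/2,np.linalg.norm(a-b)
def proj(c,X):
    K,R,t=P(c); q=K@(R@np.array(X)+t); return q[:2]/q[2]
E
python3 - <<'E'
from h import *
np.set_printoptions(precision=1,suppress=True)
for c in("side","top"):
    im=snapshot(c); cv2.imwrite(f"pics/{c}0.png",im)
    print(c,{k:np.round(v,2).tolist() for k,v in camera_params(c).items()})
    for l in L: print(l,[(np.round(d["at"],1).tolist(),round(d["conf"],2)) for d in pinpoint(c,l)[:4]])
print(sense())
E
```

```text
pics
side {'vfov': 57.32, 'cx': 257.01, 'cy': 184.86, 'R': [[-0.97, -0.23, -0.0], [-0.1, 0.46, -0.88], [0.2, -0.86, -0.47]], 't': [499.71, 212.82, 765.62]}
roll_wide_centre [([252.0, 230.2], 0.6)]
roll_narrow_centre [([255.1, 212.8], 0.7)]
roll_medium_centre [([247.5, 229.8], 0.3)]
cap_centre [([305.9, 177.1], 0.86), ([270.0, 184.2], 0.84), ([298.4, 163.6], 0.81)]
rack [([258.4, 218.2], 0.81), ([273.1, 186.7], 0.24)]
rod_tip [([181.6, 251.3], 0.77)]
core_centre [([196.6, 233.6], 0.79)]
top {'vfov': 55.17, 'cx': 253.96, 'cy': 192.52, 'R': [[0.01, -1.0, -0.01], [-0.99, -0.01, -0.15], [0.15, 0.01, -0.99]], 't': [-111.51, 557.05, 772.52]}
roll_wide_centre [([211.6, 199.1], 0.7), ([265.8, 203.2], 0.36)]
roll_narrow_centre [([247.2, 197.7], 0.63)]
roll_medium_centre [([286.6, 201.2], 0.57)]
cap_centre [([362.6, 251.1], 0.83), ([400.6, 228.6], 0.76), ([324.4, 203.6], 0.67)]
rack [([266.2, 203.1], 0.97), ([287.8, 200.7], 0.62)]
rod_tip [([105.6, 158.5], 0.82), ([265.1, 202.8], 0.5)]
core_centre [([199.5, 146.9], 0.75)]
{'time': 0.8, 'joint_pos': array([-76.8,   7.5,  85.3,  -0. ,  87.3,  -4.9]), 'qd': array([ 0. ,  0. , -0. ,  0. , -0.1,  0. ]), 'joint_efforts': array([ -0. , -56.9, -50.1,  -0. ,   0. ,  -0. ]), 'tool_pos': array([ 186.4, -570.3,  231.3]), 'tcp_rot': array([180. ,   0. ,  18.1]), 'ft_force': array([ 0.7, -0.2, -0.5]), 'wrist_torque': array([-0. ,  0. , -0.1]), 'grip_force': 0.0, 'finger_gap': 85.65284959827942}
```

```bash
python3 - <<'E'
import cv2
cv2.imwrite("pics/s1.png",cv2.resize(cv2.imread("pics/side0.png")[120:320,120:386],None,fx=3,fy=3,interpolation=2))
cv2.imwrite("pics/t1.png",cv2.resize(cv2.imread("pics/top0.png")[90:300,50:450],None,fx=2,fy=2,interpolation=2))
E
```

```text
(no output)
```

View pics/s1.png

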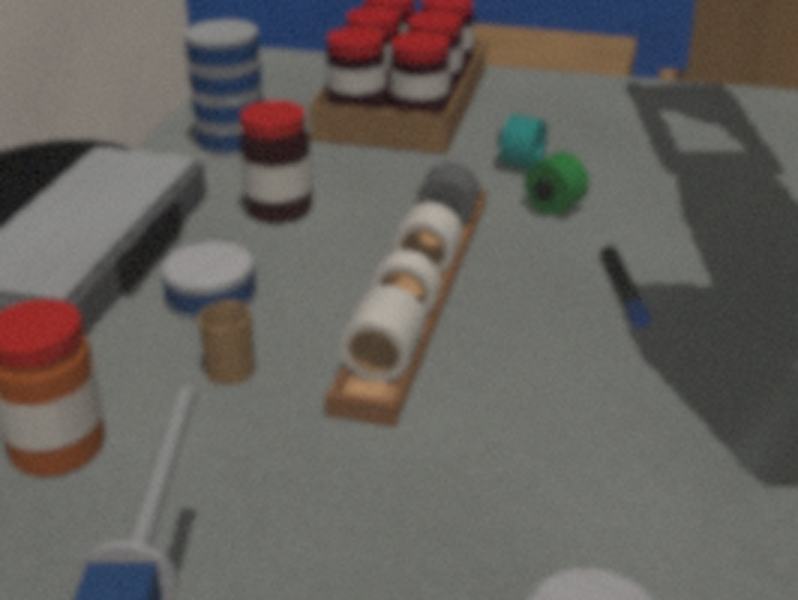

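View pics/t1.png

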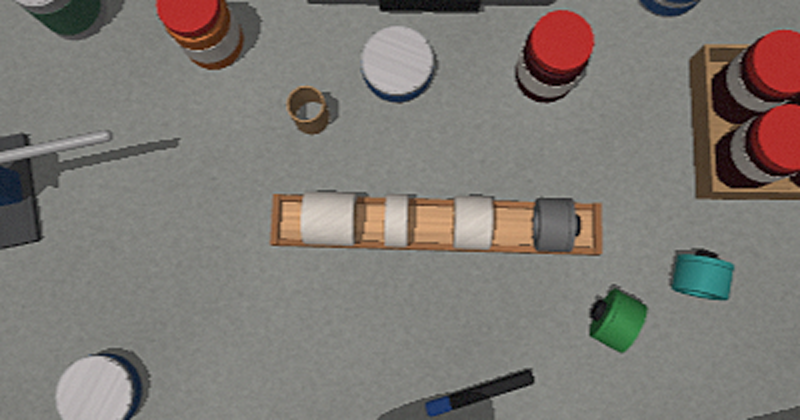

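Side view: grey cap at the far end of the rack (~(270,182)), then medium (263,198), narrow (256,212) and wide (247,230). The core is at (196,233) and the rod tip at (182,251).
Top view: wide (213,199), narrow (248,200), medium (287,201), grey cap (327,202, knob towards -y), rod tip (105,157), core (203,144).
Cap look-alikes: green (359,250) and turquoise (401,227). The grey one in the rack is the target, and the crop above confirms it.

```bash
python3 - <<'E'
from h import *
np.set_printoptions(precision=1,suppress=True)
im={c:cv2.imread(f"pics/{c}0.png") for c in("side","top")}
for n,a,b in [("wide",(252,230.2),(211.6,199.1)),("narrow",(255.1,212.8),(247.2,197.7)),("cap",(270,184.2),(324.4,203.6)),("tip",(181.6,251.3),(105.6,158.5)),("core",(196.6,233.6),(199.5,146.9)),("rack",(258.4,218.2),(266.2,203.1))]:
    z=dict(tip=130,core=28,rack=0).get(n,38); print(n,tri(a,b),at_z("top",b,z))
for l in ["roll_wide_centre","roll_narrow_centre","cap_centre"]:
    for d in masks_of("top",l):
        m=d["pixels"];ys,xs=np.where(m); r=cv2.minAreaRect(np.stack([xs,ys],1).astype(np.float32))
        c=np.array(r[0]); print(l,round(d["conf"],2),np.round(d["at"],1),m.sum(),np.round(r[0],1),np.round(r[1],1),round(r[2],1),at_z("top",c,52))
# rod line in top: bright column profile
g=im["top"].astype(float).mean(2)
cs,rs=[],[]
for c in range(64,108,4):
    col=g[145:180,c]; w=np.clip(col-np.median(col)-18,0,None); 
    print(c,round((w*np.arange(145,180)).sum()/max(w.sum(),1),2),int(w.max()),end="; ")
print()
# rack long axis
m=masks_of("top","rack")[0]["pixels"];ys,xs=np.where(m);r=cv2.minAreaRect(np.stack([xs,ys],1).astype(np.float32));bp=cv2.boxPoints(r)
print(r);print(np.array([at_z("top",p,12) for p in bp]))
cv2.imwrite("pics/t2.png",cv2.resize(im["top"][130:220,45:165],None,fx=6,fy=6,interpolation=2))
cv2.imwrite("pics/s2.png",cv2.resize(im["side"][235:335,130:210],None,fx=6,fy=6,interpolation=2))
E
```

```text
wide (array([535.6, -14.5,  45.1]), np.float64(13.091673288893057)) [543.1 -12.6  38. ]
narrow (array([542.8, -92.5,  45.4]), np.float64(6.130179340779674)) [546.9 -91.8  38. ]
cap (array([ 533.6, -262. ,   44.5]), np.float64(1.2152361924468604)) [ 535.  -263.1   38. ]
tip (array([613.1, 193.3, 126.5]), np.float64(1.7474179415998499)) [611.4 191.6 130. ]
core (array([662.5,  18.3,  36.3]), np.float64(1.618170316973519)) [665.7  19.8  28. ]
rack (array([ 540.1, -135. ,    0.7]), np.float64(0.6183320960277876)) [ 539.9 -135.1    0. ]
roll_wide_centre 0.74 [212.9 200.4] 713 [213.5 199. ] [26. 27.] 90.0 [541.5 -18.5  52. ]
roll_narrow_centre 0.75 [249.6 199.4] 265 [247.  200.5] [25. 10.] 90.0 [538.7 -91.9  52. ]
cap_centre 0.96 [399.8 228.5] 554 [401.2 226.5] [28.2 22.3] 12.5 [ 484.9 -424.7   52. ]
cap_centre 0.87 [324.5 201.6] 567 [327.5 202. ] [26. 23.] 90.0 [ 536.8 -267.3   52. ]
cap_centre 0.7 [357.6 248.9] 630 [357.2 248.9] [25.6 27.7] 29.7 [ 436.4 -328.5   52. ]
64 164.56 49; 68 164.14 36; 72 163.24 28; 76 162.64 24; 80 161.76 35; 84 160.88 38; 88 160.01 44; 92 159.26 33; 96 158.33 27; 100 157.71 32; 104 0.0 0; 
((268.0709533691406, 202.05279541015625), (164.5395965576172, 25.887680053710938), 1.6602823734283447)
[[ 515.    49.7   12. ]
 [ 575.    50.2   12. ]
 [ 566.8 -328.7   12. ]
 [ 507.2 -325.2   12. ]]
```

View pics/t2.png

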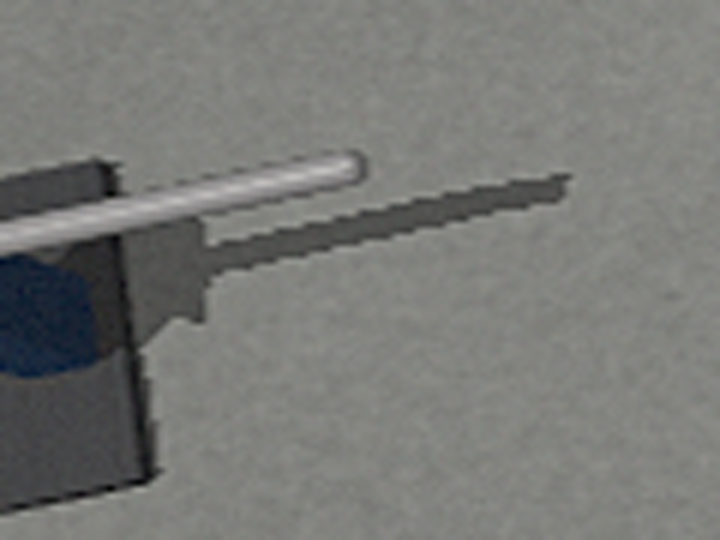

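View pics/s2.png

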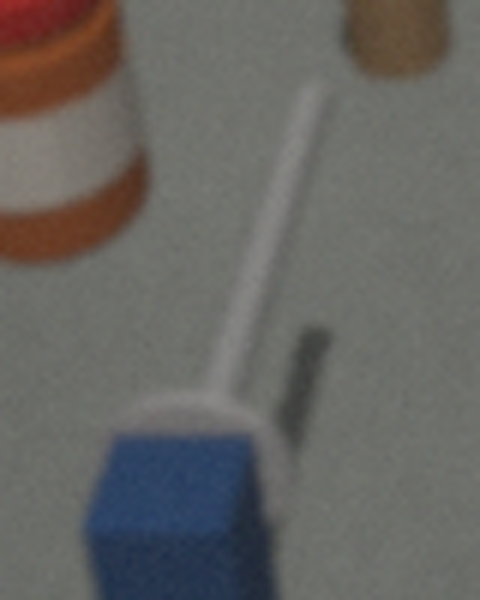

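```bash
cat >> h.py <<'E'
from scipy.spatial.transform import Rotation as Rn
def mv(targets,start=None):
    "rows of (x,y,z,yaw) -> numbers for step_arm, each from the start pose"
    if start is None: s=sense(); p,R=s["tool_pos"],Rn.from_euler("xyz",s["tcp_rot"],degrees=True)
    else: p,R=np.array(start[:3]),Rn.from_euler("xyz",[180,0,start[3]],degrees=True)
    for t in targets:
        dp=R.inv().apply(np.array(t[:3])-p)/200
        a=np.degrees((R.inv()*Rn.from_euler("xyz",[180,0,t[3]],degrees=True)).as_rotvec())/180
        print(t,"dp",np.round(dp,3).tolist(),"ang",np.round(a,3).tolist())
E
python3 - <<'E'
from h import *
np.set_printoptions(precision=1,suppress=True)
a=at_z("top",(105,157.7),130);b=at_z("top",(45,169),130);print(a,b,np.degrees(np.arctan2(-(b-a)[0],(b-a)[1])))
u=(b-a)/np.linalg.norm(b-a)
for s in(0,60,130): print(s,proj("side",a+u*s),proj("top",a+u*s))
print("jar",at_z("top",(145,98),110))
mv([(310,-380,210,40),(310,-380,200,88.8)])
E
```

```text
[613.  192.9 130. ] [588.9 312.  130. ] 11.443849625490206
0 [182.  249.8] [105.  157.7]
60 [174.5 271.7] [ 75.4 163.3]
130 [163.9 302.6] [ 40.8 169.8]
jar [748.7 125.6 110. ]
(310, -380, 210, 40) dp [0.883, -0.713, 0.106] ang [0.0, -0.0, -0.122]
(310, -380, 200, 88.8) dp [0.883, -0.713, 0.156] ang [0.0, -0.0, -0.393]
```

Request:
step_arm:
  newtons: 40
  targets:
    - {"dp":[0.22,-0.18,0.04],"angular":[0,0,-0.05],"fingers":0}
    - {"dp":[0.5,-0.4,0.08],"angular":[0,0,-0.1],"fingers":0}
    - {"dp":[0.75,-0.6,0.12],"angular":[0,0,-0.16],"fingers":0}
    - {"dp":[0.95,-0.77,0.15],"angular":[0,0,-0.22],"fingers":0}
    - {"dp":[0.95,-0.77,0.15],"angular":[0,0,-0.28],"fingers":0}
    - {"dp":[0.95,-0.77,0.15],"angular":[0,0,-0.34],"fingers":0}
    - {"dp":[0.95,-0.77,0.15],"angular":[0,0,-0.393],"fingers":0}
    - {"dp":[0.95,-0.77,0.15],"angular":[0,0,-0.393],"fingers":0}

```text
time: 2.0
tool_pos: [319.2, -364.9, 201.4]
tcp_rot: [180.0, 0.0, 88.8]
ft_force: [-0.4, -0.2, -0.8]
finger_gap: 85.3
grip_force: 0.0
```

```bash
python3 -c "
from h import *
mv([(425,-180,180,88.8),(542,-17,130,88.8)])"
```

```text
(425, -180, 180, 88.8) dp [0.936, 0.509, 0.107] ang [0.0, 0.0, -0.0]
(542, -17, 130, 88.8) dp [1.763, 1.077, 0.357] ang [0.0, 0.0, -0.0]
```

Request:
step_arm:
  targets:
    - {"dp":[0.3,0.2,0.06],"angular":[0,0,0],"fingers":0}
    - {"dp":[0.6,0.4,0.12],"angular":[0,0,0],"fingers":0}
    - {"dp":[0.8,0.6,0.18],"angular":[0,0,0],"fingers":0}
    - {"dp":[0.96,0.75,0.24],"angular":[0,0,0],"fingers":0}
    - {"dp":[0.96,0.9,0.3],"angular":[0,0,0],"fingers":0}
    - {"dp":[0.96,1,0.35],"angular":[0,0,0],"fingers":0}
    - {"dp":[0.96,1,0.35],"angular":[0,0,0],"fingers":0}
    - {"dp":[0.96,1,0.35],"angular":[0,0,0],"fingers":0}

```text
time: 3.0
tool_pos: [522.5, -177.2, 131.4]
tcp_rot: [-180.0, -0.0, 88.7]
ft_force: [0.0, -0.1, 0.5]
finger_gap: 85.4
grip_force: 0.0
```

```bash
python3 -c "
from h import *
mv([(542.5,-17,130,88.8),(542.5,-17,40,88.8),(542.5,-17,16,88.8)])"
```

```text
(542.5, -17, 130, 88.8) dp [0.803, 0.082, 0.007] ang [-0.0, -0.0, -0.001]
(542.5, -17, 40, 88.8) dp [0.803, 0.082, 0.457] ang [-0.0, -0.0, -0.001]
(542.5, -17, 16, 88.8) dp [0.803, 0.082, 0.577] ang [-0.0, -0.0, -0.001]
```

Request:
step_arm:
  targets:
    - {"dp":[0.3,0.08,0],"angular":[0,0,0],"fingers":0}
    - {"dp":[0.6,0.08,0],"angular":[0,0,0],"fingers":0}
    - {"dp":[0.803,0.08,0],"angular":[0,0,0],"fingers":0}
    - {"dp":[0.803,0.08,0.1],"angular":[0,0,0],"fingers":0}
    - {"dp":[0.803,0.08,0.25],"angular":[0,0,0],"fingers":0}
    - {"dp":[0.803,0.08,0.4],"angular":[0,0,0],"fingers":0}
    - {"dp":[0.803,0.08,0.52],"angular":[0,0,0],"fingers":0}
    - {"dp":[0.803,0.08,0.575],"angular":[0,0,0],"fingers":0}

```text
time: 4.0
tool_pos: [541.1, -17.3, 15.5]
tcp_rot: [-179.9, -0.0, 88.7]
ft_force: [1.2, 0.2, 0.8]
finger_gap: 85.6
grip_force: 0.0
```

Request:
step_arm:
  targets:
    - {"dp":[0,0,0],"angular":[0,0,0],"fingers":0.2}
    - {"dp":[0,0,0],"angular":[0,0,0],"fingers":0.4}
    - {"dp":[0,0,0],"angular":[0,0,0],"fingers":0.6}
    - {"dp":[0,0,0],"angular":[0,0,0],"fingers":0.6}
    - {"dp":[0,0,0],"angular":[0,0,0],"fingers":0.6}
    - {"dp":[0,0,0],"angular":[0,0,0],"fingers":0.6}
    - {"dp":[0,0,0],"angular":[0,0,0],"fingers":0.6}
    - {"dp":[0,0,0],"angular":[0,0,0],"fingers":0.6}

```text
time: 5.0
tool_pos: [543.3, -17.0, 17.6]
tcp_rot: [179.9, 0.0, 88.8]
ft_force: [-1.0, -1.5, 6.9]
finger_gap: 59.4
grip_force: 44.4
```

```bash
python3 -c "
from h import *
cv2.imwrite('pics/s3.png',cv2.resize(snapshot('side')[150:290,170:340],None,fx=4,fy=4,interpolation=2))
u=np.array([-.198,.98]);T=np.array([613,192.5])
for s in(-65,0,118): print(s,T+u*s)
print(sense())
mv([(542.5,-17,125,88.8),(610,60,120,95),(*(T-65*u),120,101.4)])"
```

```text
-65 [625.87 128.8 ]
0 [613.  192.5]
118 [589.636 308.14 ]
{'time': 5.05, 'joint_pos': array([-7.18978412e+00,  1.09502130e+01,  1.05065419e+02, -9.85557362e-03,
        6.38725083e+01, -6.02020043e+00]), 'qd': array([-0.03227829, -0.01148662,  0.01445556,  0.13107022,  0.05082555,
        0.02529874]), 'joint_efforts': array([ 2.95276232e-01, -4.96857047e+01, -4.05809999e+01,  1.76512487e-01,
       -4.85707931e-01, -2.96375749e-02]), 'tool_pos': array([543.27864354, -16.98465264,  17.59172284]), 'tcp_rot': array([1.79889686e+02, 2.05398013e-02, 8.88347280e+01]), 'ft_force': array([-0.4119223 , -0.467066  ,  5.73999868]), 'wrist_torque': array([-0.05969799,  0.28462083, -0.01459481]), 'grip_force': 44.43429543287493, 'finger_gap': 59.268689300796744}
(542.5, -17, 125, 88.8) dp [-0.0, -0.003, -0.537] ang [0.001, 0.0, 0.0]
(610, 60, 120, 95) dp [0.391, 0.327, -0.512] ang [0.001, 0.0, -0.034]
(np.float64(625.87), np.float64(128.8), 120, 101.4) dp [0.737, 0.399, -0.512] ang [0.001, 0.0, -0.07]
```

View pics/s3.png

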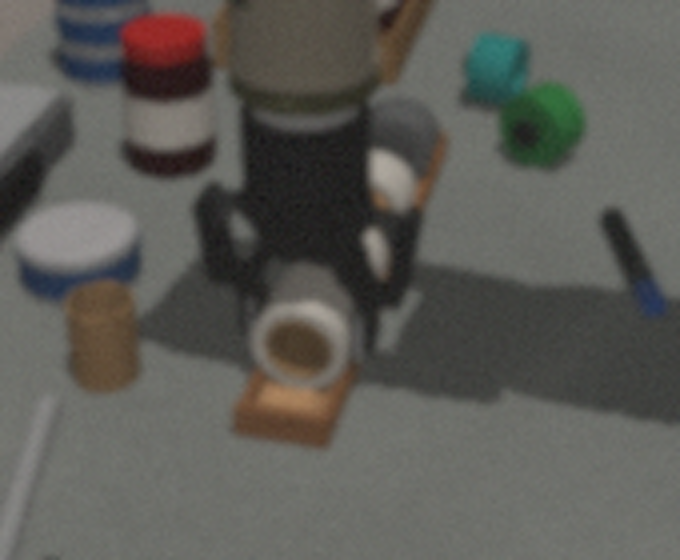

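The side view shows the wide roll between the pads at about (245,236), with the core still upright at (195,233). Next: lift and carry it to a point in front of the rod tip.

Request:
step_arm:
  targets:
    - {"dp":[0,0,-0.12],"angular":[0,0,0],"fingers":0.6}
    - {"dp":[0,0,-0.32],"angular":[0,0,0],"fingers":0.6}
    - {"dp":[0.05,0.02,-0.46],"angular":[0,0,0],"fingers":0.6}
    - {"dp":[0.22,0.12,-0.46],"angular":[0,0,-0.02],"fingers":0.6}
    - {"dp":[0.42,0.23,-0.46],"angular":[0,0,-0.04],"fingers":0.6}
    - {"dp":[0.62,0.34,-0.46],"angular":[0,0,-0.06],"fingers":0.6}
    - {"dp":[0.737,0.4,-0.46],"angular":[0,0,-0.07],"fingers":0.6}
    - {"dp":[0.737,0.4,-0.46],"angular":[0,0,-0.07],"fingers":0.6}

```text
time: 6.05
tool_pos: [625.6, 130.8, 108.1]
tcp_rot: [180.0, -0.0, 101.6]
ft_force: [-0.9, -1.1, -0.8]
finger_gap: 59.0
grip_force: 43.7
```

```bash
python3 -c "
from h import *
s=snapshot('side')[190:340,130:280]; t=snapshot('top')[100:250,60:210]
cv2.imwrite('pics/st4.png',cv2.resize(np.hstack([s,t]),None,fx=2.6,fy=2.6,interpolation=2))
print(sense()['tool_pos'],sense()['finger_gap'],sense()['ft_force'])
T=np.array([613,192.5]);u=np.array([-.198,.98])
mv([(*(T+s*u),110,101.4) for s in (-65,0,60,118)])"
```

```text
[624.83392648 128.78301249 107.93108737] 59.0443960543528 [-0.62439632 -0.56719598 -0.91250195]
(np.float64(625.87), np.float64(128.8), 110, 101.4) dp [-0.001, 0.005, -0.01] ang [-0.0, 0.0, 0.0]
(np.float64(613.0), np.float64(192.5), 110, 101.4) dp [0.324, 0.005, -0.01] ang [-0.0, 0.0, 0.0]
(np.float64(601.12), np.float64(251.3), 110, 101.4) dp [0.624, 0.005, -0.011] ang [-0.0, 0.0, 0.0]
(np.float64(589.636), np.float64(308.14), 110, 101.4) dp [0.914, 0.005, -0.011] ang [-0.0, 0.0, 0.0]
```

View pics/st4.png

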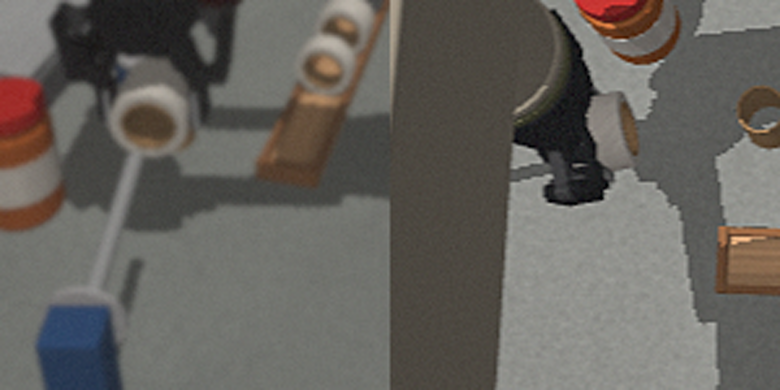

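The side view shows the wide roll's bore at about (188,237), just in front of the rod tip at (182,250). It lies on the extended rod axis to within ~4 mm.

Request:
step_arm:
  targets:
    - {"dp":[0,0.013,-0.008],"angular":[0,0,0],"fingers":0.6}
    - {"dp":[0.07,0.013,-0.008],"angular":[0,0,0],"fingers":0.6}
    - {"dp":[0.14,0.013,-0.008],"angular":[0,0,0],"fingers":0.6}
    - {"dp":[0.21,0.013,-0.008],"angular":[0,0,0],"fingers":0.6}
    - {"dp":[0.28,0.013,-0.008],"angular":[0,0,0],"fingers":0.6}
    - {"dp":[0.35,0.013,-0.008],"angular":[0,0,0],"fingers":0.6}
    - {"dp":[0.42,0.013,-0.008],"angular":[0,0,0],"fingers":0.6}
    - {"dp":[0.42,0.013,-0.008],"angular":[0,0,0],"fingers":0.6}

```text
time: 7.15
tool_pos: [610.8, 213.1, 109.9]
tcp_rot: [-180.0, -0.0, 101.5]
ft_force: [0.3, -0.9, -1.5]
finger_gap: 59.1
grip_force: 43.7
```

Request:
step_arm:
  targets:
    - {"dp":[0.08,0,0],"angular":[0,0,0],"fingers":0.6}
    - {"dp":[0.16,0,0],"angular":[0,0,0],"fingers":0.6}
    - {"dp":[0.24,0,0],"angular":[0,0,0],"fingers":0.6}
    - {"dp":[0.32,0,0],"angular":[0,0,0],"fingers":0.6}
    - {"dp":[0.38,0,0],"angular":[0,0,0],"fingers":0.6}
    - {"dp":[0.43,0,0],"angular":[0,0,0],"fingers":0.6}
    - {"dp":[0.43,0,0.02],"angular":[0,0,0],"fingers":0.6}
    - {"dp":[0.43,0,0.04],"angular":[0,0,0],"fingers":0.6}

```text
time: 8.15
tool_pos: [594.1, 295.7, 101.4]
tcp_rot: [-180.0, 0.0, 101.4]
ft_force: [0.7, -0.1, -0.6]
finger_gap: 59.6
grip_force: 43.7
```

```bash
python3 -c "
from h import *
s=snapshot('side')[190:340,130:280]; t=snapshot('top')[100:250,60:210]
cv2.imwrite('pics/st5.png',cv2.resize(np.hstack([s,t]),None,fx=2.6,fy=2.6,interpolation=2))
print(sense()['tool_pos'],sense()['ft_force'])"
```

```text
[593.72046041 295.30078924 100.81515087] [-0.80263225 -0.52148118  0.19049306]
```

View pics/st5.png

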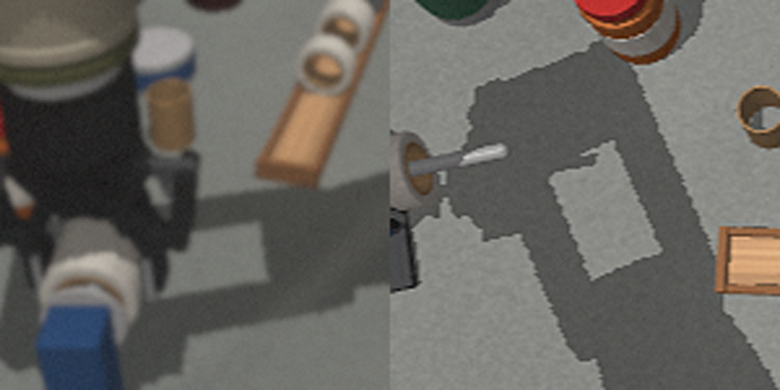

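Rod passes through the wide roll (top view, ~(165,160)). Lower, open, lift.

Request:
step_arm:
  targets:
    - {"dp":[0,0,0.02],"angular":[0,0,0],"fingers":0.6}
    - {"dp":[0,0,0.02],"angular":[0,0,0],"fingers":0.3}
    - {"dp":[0,0,0.02],"angular":[0,0,0],"fingers":0}
    - {"dp":[0,0,0.02],"angular":[0,0,0],"fingers":0}
    - {"dp":[0,0,0.02],"angular":[0,0,0],"fingers":0}
    - {"dp":[0,0,-0.1],"angular":[0,0,0],"fingers":0}
    - {"dp":[0,0,-0.3],"angular":[0,0,0],"fingers":0}
    - {"dp":[0,0,-0.5],"angular":[0,0,0],"fingers":0}

```text
time: 9.25
tool_pos: [593.9, 296.0, 202.8]
tcp_rot: [-180.0, 0.0, 101.4]
ft_force: [0.1, 0.5, 0.2]
finger_gap: 84.9
grip_force: 0.0
```

```bash
python3 -c "
from h import *
mv([(593,295,200,101.4),(560,100,180,92),(541,-92,130,88.8)])"
```

```text
(593, 295, 200, 101.4) dp [-0.004, -0.005, 0.014] ang [-0.0, 0.0, 0.0]
(560, 100, 180, 92) dp [-0.927, -0.36, 0.114] ang [-0.0, 0.0, 0.052]
(541, -92, 130, 88.8) dp [-1.849, -0.644, 0.365] ang [-0.0, 0.0, 0.07]
```

Request:
step_arm:
  targets:
    - {"dp":[-0.2,-0.05,0],"angular":[0,0,0.01],"fingers":0}
    - {"dp":[-0.45,-0.15,0],"angular":[0,0,0.02],"fingers":0}
    - {"dp":[-0.7,-0.25,0.05],"angular":[0,0,0.04],"fingers":0}
    - {"dp":[-0.95,-0.35,0.1],"angular":[0,0,0.06],"fingers":0}
    - {"dp":[-1,-0.45,0.15],"angular":[0,0,0.07],"fingers":0}
    - {"dp":[-1,-0.55,0.2],"angular":[0,0,0.07],"fingers":0}
    - {"dp":[-1,-0.644,0.25],"angular":[0,0,0.07],"fingers":0}
    - {"dp":[-1,-0.644,0.3],"angular":[0,0,0.07],"fingers":0}

```text
time: 10.25
tool_pos: [507.0, 74.4, 141.8]
tcp_rot: [180.0, -0.0, 88.8]
ft_force: [-0.2, 0.4, 0.1]
finger_gap: 85.5
grip_force: 0.0
```

```bash
python3 -c "
from h import *
mv([(541,-92,130,88.8),(541,-92,15,88.8)])"
```

```text
(541, -92, 130, 88.8) dp [-0.828, 0.187, 0.059] ang [0.0, -0.0, 0.0]
(541, -92, 15, 88.8) dp [-0.828, 0.187, 0.634] ang [0.0, -0.0, 0.0]
```

Request:
step_arm:
  targets:
    - {"dp":[-0.25,0.06,0],"angular":[0,0,0],"fingers":0}
    - {"dp":[-0.55,0.12,0],"angular":[0,0,0],"fingers":0}
    - {"dp":[-0.828,0.187,0.05],"angular":[0,0,0],"fingers":0}
    - {"dp":[-0.828,0.187,0.1],"angular":[0,0,0],"fingers":0}
    - {"dp":[-0.828,0.187,0.2],"angular":[0,0,0],"fingers":0}
    - {"dp":[-0.828,0.187,0.38],"angular":[0,0,0],"fingers":0}
    - {"dp":[-0.828,0.187,0.55],"angular":[0,0,0],"fingers":0}
    - {"dp":[-0.828,0.187,0.63],"angular":[0,0,0],"fingers":0}

```text
time: 11.25
tool_pos: [539.5, -89.8, 12.7]
tcp_rot: [-179.8, -0.1, 88.9]
ft_force: [-1.3, 1.2, 0.4]
finger_gap: 85.3
grip_force: 0.0
```

Request:
step_arm:
  targets:
    - {"dp":[0,0,0],"angular":[0,0,0],"fingers":0.2}
    - {"dp":[0,0,0],"angular":[0,0,0],"fingers":0.4}
    - {"dp":[0,0,0],"angular":[0,0,0],"fingers":0.6}
    - {"dp":[0,0,0],"angular":[0,0,0],"fingers":0.6}
    - {"dp":[0,0,0],"angular":[0,0,0],"fingers":0.6}
    - {"dp":[0,0,0],"angular":[0,0,0],"fingers":0.6}
    - {"dp":[0,0,-0.2],"angular":[0,0,0],"fingers":0.6}
    - {"dp":[0,0,-0.47],"angular":[0,0,0],"fingers":0.6}

```text
time: 12.25
tool_pos: [539.6, -91.4, 108.8]
tcp_rot: [-179.7, -0.1, 88.8]
ft_force: [0.8, -0.8, -0.5]
finger_gap: 59.3
grip_force: 43.6
```

```bash
python3 -c "
from h import *
print(sense()['tool_pos'],sense()['finger_gap'])
T=np.array([613,192.5]);u=np.array([-.198,.98])
mv([(*(T-45*u),110,101.4)])
s=snapshot('side')[130:280,170:320]; t=snapshot('top')[130:280,20:360]
cv2.imwrite('pics/st6.png',cv2.resize(np.hstack([s,t]),None,fx=1.6,fy=1.6,interpolation=2))"
```

```text
[539.63065112 -91.38342058 108.83318473] 59.28513684756578
(np.float64(621.91), np.float64(148.4), 110, 101.4) dp [1.207, 0.387, -0.006] ang [-0.001, -0.0, -0.07]
```

View pics/st6.png

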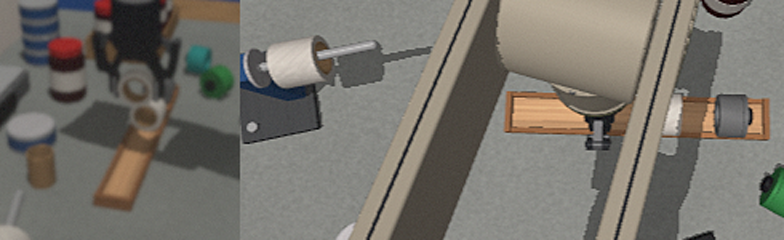

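Wide roll hangs on the rod (top ~(205,170)). The narrow roll is in the gripper; medium roll and cap remain in the rack.

Request:
step_arm:
  targets:
    - {"dp":[0.12,0.02,0],"angular":[0,0,0],"fingers":0.6}
    - {"dp":[0.3,0.08,0],"angular":[0,0,-0.01],"fingers":0.6}
    - {"dp":[0.5,0.15,0],"angular":[0,0,-0.02],"fingers":0.6}
    - {"dp":[0.7,0.22,0],"angular":[0,0,-0.04],"fingers":0.6}
    - {"dp":[0.9,0.3,0],"angular":[0,0,-0.055],"fingers":0.6}
    - {"dp":[1,0.37,-0.005],"angular":[0,0,-0.07],"fingers":0.6}
    - {"dp":[1,0.4,-0.005],"angular":[0,0,-0.07],"fingers":0.6}
    - {"dp":[1,0.4,-0.005],"angular":[0,0,-0.07],"fingers":0.6}

```text
time: 13.35
tool_pos: [625.5, 105.9, 110.3]
tcp_rot: [-180.0, 0.0, 101.4]
ft_force: [-0.7, 0.5, 0.0]
finger_gap: 59.4
grip_force: 43.6
```

```bash
python3 -c "
from h import *
T=np.array([614,192.5]);u=np.array([-.198,.98])
mv([(*(T+s*u),110,101.4) for s in (-40,0,40,66)])"
```

```text
(np.float64(621.92), np.float64(153.3), 110, 101.4) dp [0.236, 0.029, 0.001] ang [-0.0, 0.0, -0.0]
(np.float64(614.0), np.float64(192.5), 110, 101.4) dp [0.436, 0.029, 0.001] ang [-0.0, 0.0, -0.0]
(np.float64(606.08), np.float64(231.7), 110, 101.4) dp [0.636, 0.029, 0.001] ang [-0.0, 0.0, -0.0]
(np.float64(600.932), np.float64(257.18), 110, 101.4) dp [0.766, 0.029, 0.001] ang [-0.0, 0.0, -0.0]
```

Request:
step_arm:
  targets:
    - {"dp":[0.12,0.029,0],"angular":[0,0,0],"fingers":0.6}
    - {"dp":[0.24,0.029,0],"angular":[0,0,0],"fingers":0.6}
    - {"dp":[0.32,0.029,0],"angular":[0,0,0],"fingers":0.6}
    - {"dp":[0.4,0.029,0],"angular":[0,0,0],"fingers":0.6}
    - {"dp":[0.48,0.029,0],"angular":[0,0,0],"fingers":0.6}
    - {"dp":[0.56,0.029,0],"angular":[0,0,0],"fingers":0.6}
    - {"dp":[0.62,0.029,0],"angular":[0,0,0],"fingers":0.6}
    - {"dp":[0.62,0.029,0],"angular":[0,0,0],"fingers":0.6}

```text
time: 14.35
tool_pos: [606.4, 230.2, 110.8]
tcp_rot: [-180.0, 0.0, 101.5]
ft_force: [0.6, -0.1, -1.0]
finger_gap: 59.1
grip_force: 43.6
```

Request:
step_arm:
  targets:
    - {"dp":[0.04,0,0],"angular":[0,0,0],"fingers":0.6}
    - {"dp":[0.08,0,0],"angular":[0,0,0],"fingers":0.6}
    - {"dp":[0.12,0,0],"angular":[0,0,0],"fingers":0.6}
    - {"dp":[0.12,0,0.02],"angular":[0,0,0],"fingers":0.6}
    - {"dp":[0.12,0,0.04],"angular":[0,0,0],"fingers":0.6}
    - {"dp":[0.12,0,0.055],"angular":[0,0,0],"fingers":0.6}
    - {"dp":[0.12,0,0.055],"angular":[0,0,0],"fingers":0.6}
    - {"dp":[0.12,0,0.055],"angular":[0,0,0],"fingers":0.6}

```text
time: 15.35
tool_pos: [602.0, 252.6, 100.0]
tcp_rot: [180.0, 0.0, 101.4]
ft_force: [-0.4, 0.4, 0.1]
finger_gap: 59.2
grip_force: 43.6
```

```bash
python3 -c "
from h import *
print(sense()['tool_pos'],sense()['ft_force'],sense()['finger_gap'])
s=snapshot('side')[190:340,130:280]; t=snapshot('top')[100:250,60:210]
cv2.imwrite('pics/st7.png',cv2.resize(np.hstack([s,t]),None,fx=2.6,fy=2.6,interpolation=2))"
```

```text
[602.03569292 252.59816971  99.95170292] [-0.3755653   0.43297869  0.09160545] 59.22501329798669
```

View pics/st7.png

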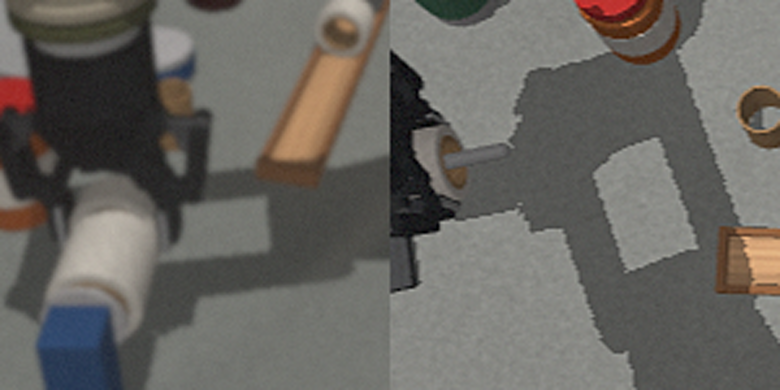

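Narrow roll is on the rod in front of the wide one, with about 45 mm of rod free. Release and lift.

Request:
step_arm:
  targets:
    - {"dp":[0,0,0.012],"angular":[0,0,0],"fingers":0.6}
    - {"dp":[0,0,0.012],"angular":[0,0,0],"fingers":0.3}
    - {"dp":[0,0,0.012],"angular":[0,0,0],"fingers":0}
    - {"dp":[0,0,0.012],"angular":[0,0,0],"fingers":0}
    - {"dp":[0,0,0.012],"angular":[0,0,0],"fingers":0}
    - {"dp":[0,0,-0.1],"angular":[0,0,0],"fingers":0}
    - {"dp":[0,0,-0.3],"angular":[0,0,0],"fingers":0}
    - {"dp":[0,0,-0.5],"angular":[0,0,0],"fingers":0}

```text
time: 16.45
tool_pos: [601.6, 252.6, 200.7]
tcp_rot: [-180.0, 0.0, 101.4]
ft_force: [0.1, -0.0, 0.5]
finger_gap: 85.2
grip_force: 0.0
```

Request:
step_arm:
  targets:
    - {"dp":[-0.2,-0.05,0],"angular":[0,0,0.01],"fingers":0}
    - {"dp":[-0.45,-0.15,0],"angular":[0,0,0.02],"fingers":0}
    - {"dp":[-0.7,-0.25,0],"angular":[0,0,0.04],"fingers":0}
    - {"dp":[-0.95,-0.35,0],"angular":[0,0,0.06],"fingers":0}
    - {"dp":[-1,-0.45,0],"angular":[0,0,0.07],"fingers":0}
    - {"dp":[-1,-0.55,0],"angular":[0,0,0.07],"fingers":0}
    - {"dp":[-1,-0.65,0],"angular":[0,0,0.07],"fingers":0}
    - {"dp":[-1,-0.65,0],"angular":[0,0,0.07],"fingers":0}

```text
time: 17.45
tool_pos: [513.6, 30.7, 200.2]
tcp_rot: [180.0, 0.0, 88.8]
ft_force: [0.3, 0.6, -0.0]
finger_gap: 85.6
grip_force: 0.0
```

```bash
python3 -c "
from h import *
np.set_printoptions(precision=1,suppress=True)
im=snapshot('top'); cv2.imwrite('pics/top8.png',im)
for d in masks_of('top','cap_centre'):
    ys,xs=np.where(d['pixels']); r=cv2.minAreaRect(np.stack([xs,ys],1).astype(np.float32)); print(d['conf'],r,[im[ys,xs].mean(0)])
print([ (d['at'],at_z('top',d['at'],38)) for d in pinpoint('top','cap_centre')])
# cap row profile at rack rows
b=cv2.imread('pics/top0.png')[198:206,305:350].astype(float).mean((0)); print(b.astype(int).tolist())
for y in(-240,-250,-260,-270,-280): print(y,proj('top',(537,y,68)),proj('top',(537,y,38)))
mv([(537.5,-264,130,88.8)])"
```

```text
0.89 ((327.5, 202.0), (26.0, 23.0), 90.0) [array([101.2, 101.2, 102.2])]
0.6 ((400.5294189453125, 226.88238525390625), (29.10427474975586, 22.79834747314453), 14.03624439239502) [array([123.2, 126.7,  49.7])]
0.58 ((357.6000061035156, 249.30003356933594), (28.174455642700195, 26.832815170288086), 26.56505012512207) [array([ 64.8, 109.7,  54.5])]
[([398.4, 229.6], array([ 479. , -423.6,   38. ])), ([360.9, 252.1], array([ 429.6, -340. ,   38. ])), ([324.7, 202.1], array([ 538.4, -263.8,   38. ]))]
[[113, 154, 201], [113, 154, 201], [112, 154, 200], [112, 153, 199], [112, 153, 200], [112, 153, 200], [113, 153, 199], [112, 152, 199], [112, 153, 200], [115, 158, 206], [101, 137, 179], [71, 85, 104], [93, 90, 86], [112, 111, 112], [76, 76, 77], [88, 88, 89], [116, 116, 116], [112, 113, 113], [111, 110, 111], [111, 112, 112], [111, 111, 112], [111, 111, 111], [111, 111, 112], [109, 109, 110], [111, 110, 111], [110, 110, 111], [111, 110, 110], [109, 109, 110], [111, 110, 111], [98, 97, 98], [101, 100, 102], [116, 116, 116], [103, 103, 103], [62, 61, 58], [15, 8, 7], [78, 105, 137], [110, 151, 196], [112, 153, 200], [112, 153, 199], [113, 154, 201], [105, 143, 187], [65, 88, 116], [50, 73, 110], [67, 99, 146], [63, 96, 144]]
-240 [316.1 200.9] [313.9 202.6]
-250 [320.8 200.9] [318.5 202.7]
-260 [325.5 200.9] [323.  202.7]
-270 [330.2 201. ] [327.5 202.7]
-280 [334.9 201. ] [332.  202.8]
(537.5, -264, 130, 88.8) dp [-1.473, 0.143, 0.351] ang [0.0, -0.0, 0.0]
```

Request:
step_arm:
  targets:
    - {"dp":[-0.25,0,0.03],"angular":[0,0,0],"fingers":0}
    - {"dp":[-0.5,0.05,0.06],"angular":[0,0,0],"fingers":0}
    - {"dp":[-0.75,0.1,0.1],"angular":[0,0,0],"fingers":0}
    - {"dp":[-1,0.14,0.15],"angular":[0,0,0],"fingers":0}
    - {"dp":[-1,0.14,0.2],"angular":[0,0,0],"fingers":0}
    - {"dp":[-1,0.14,0.25],"angular":[0,0,0],"fingers":0}
    - {"dp":[-1,0.14,0.3],"angular":[0,0,0],"fingers":0}
    - {"dp":[-1,0.14,0.3],"angular":[0,0,0],"fingers":0}

```text
time: 18.6
tool_pos: [537.5, -168.2, 138.7]
tcp_rot: [-179.9, -0.0, 88.9]
ft_force: [0.1, 0.9, -0.1]
finger_gap: 85.5
grip_force: 0.0
```

```bash
python3 -c "
from h import *
mv([(537,-266,130,88.8),(537,-266,15,88.8)])"
```

```text
(537, -266, 130, 88.8) dp [-0.489, 0.006, 0.043] ang [-0.001, -0.0, 0.001]
(537, -266, 15, 88.8) dp [-0.489, 0.008, 0.618] ang [-0.001, -0.0, 0.001]
```

Request:
step_arm:
  targets:
    - {"dp":[-0.25,0.005,0],"angular":[0,0,0],"fingers":0}
    - {"dp":[-0.489,0.005,0],"angular":[0,0,0],"fingers":0}
    - {"dp":[-0.489,0.005,0.05],"angular":[0,0,0],"fingers":0}
    - {"dp":[-0.489,0.005,0.15],"angular":[0,0,0],"fingers":0}
    - {"dp":[-0.489,0.005,0.3],"angular":[0,0,0],"fingers":0}
    - {"dp":[-0.489,0.005,0.45],"angular":[0,0,0],"fingers":0}
    - {"dp":[-0.489,0.005,0.57],"angular":[0,0,0],"fingers":0}
    - {"dp":[-0.489,0.005,0.618],"angular":[0,0,0],"fingers":0}

```text
time: 19.6
tool_pos: [535.5, -264.7, 13.3]
tcp_rot: [-179.8, -0.1, 88.9]
ft_force: [-0.4, -0.1, 0.1]
finger_gap: 85.7
grip_force: 0.0
```

Request:
step_arm:
  targets:
    - {"dp":[0,0,0],"angular":[0,0,0],"fingers":0.2}
    - {"dp":[0,0,0],"angular":[0,0,0],"fingers":0.4}
    - {"dp":[0,0,0],"angular":[0,0,0],"fingers":0.6}
    - {"dp":[0,0,0],"angular":[0,0,0],"fingers":0.6}
    - {"dp":[0,0,0],"angular":[0,0,0],"fingers":0.6}
    - {"dp":[0,0,0],"angular":[0,0,0],"fingers":0.6}
    - {"dp":[0,0,-0.2],"angular":[0,0,0],"fingers":0.6}
    - {"dp":[0,0,-0.47],"angular":[0,0,0],"fingers":0.6}

```text
time: 20.6
tool_pos: [535.2, -266.3, 108.8]
tcp_rot: [-179.7, -0.2, 88.8]
ft_force: [0.3, 0.2, -1.1]
finger_gap: 59.3
grip_force: 43.8
```

Request:
step_arm:
  newtons: 60
  targets:
    - {"dp":[0.12,0.02,0],"angular":[0,0,0],"fingers":0.6}
    - {"dp":[0.3,0.06,0],"angular":[0,0,0],"fingers":0.6}
    - {"dp":[0.5,0.12,0],"angular":[0,0,0],"fingers":0.6}
    - {"dp":[0.7,0.16,0],"angular":[0,0,0],"fingers":0.6}
    - {"dp":[0.9,0.2,0],"angular":[0,0,0],"fingers":0.6}
    - {"dp":[1,0.22,0],"angular":[0,0,0],"fingers":0.6}
    - {"dp":[1,0.22,0],"angular":[0,0,0],"fingers":0.6}
    - {"dp":[1,0.22,0],"angular":[0,0,0],"fingers":0.6}

```text
time: 21.6
tool_pos: [584.9, -69.3, 110.1]
tcp_rot: [-180.0, 0.0, 88.8]
ft_force: [-0.4, -0.1, -0.6]
finger_gap: 58.9
grip_force: 70.4
```

```bash
python3 -c "
from h import *
print(sense()['finger_gap'])
T=np.array([614,192.5]);u=np.array([-.198,.98])
mv([(*(T-65*u),110,101.4)])"
```

```text
58.910975127990525
(np.float64(626.87), np.float64(128.8), 110, 101.4) dp [0.995, 0.189, -0.0] ang [-0.0, 0.0, -0.07]
```

Request:
step_arm:
  targets:
    - {"dp":[0.12,0.02,0],"angular":[0,0,0],"fingers":0.6}
    - {"dp":[0.3,0.06,0],"angular":[0,0,-0.01],"fingers":0.6}
    - {"dp":[0.5,0.1,0],"angular":[0,0,-0.02],"fingers":0.6}
    - {"dp":[0.7,0.14,0],"angular":[0,0,-0.04],"fingers":0.6}
    - {"dp":[0.9,0.17,0],"angular":[0,0,-0.055],"fingers":0.6}
    - {"dp":[0.99,0.189,0],"angular":[0,0,-0.07],"fingers":0.6}
    - {"dp":[0.99,0.189,0],"angular":[0,0,-0.07],"fingers":0.6}
    - {"dp":[0.99,0.189,0],"angular":[0,0,-0.07],"fingers":0.6}

```text
time: 22.6
tool_pos: [626.9, 127.1, 110.1]
tcp_rot: [-180.0, 0.0, 101.3]
ft_force: [-0.1, -0.2, 0.1]
finger_gap: 58.6
grip_force: 70.3
```

```bash
python3 -c "
from h import *
s=snapshot('side')[190:340,130:280]; t=snapshot('top')[100:250,60:210]
cv2.imwrite('pics/st9.png',cv2.resize(np.hstack([s,t]),None,fx=2.6,fy=2.6,interpolation=2))
T=np.array([614,192.5]);u=np.array([-.198,.98])
mv([(*(T+s*u),109.5,101.4) for s in (-65,-20,13.5)])"
```

```text
(np.float64(626.87), np.float64(128.8), 109.5, 101.4) dp [0.008, 0.001, 0.004] ang [-0.0, 0.0, -0.001]
(np.float64(617.96), np.float64(172.9), 109.5, 101.4) dp [0.233, 0.001, 0.003] ang [-0.0, 0.0, -0.001]
(np.float64(611.327), np.float64(205.73), 109.5, 101.4) dp [0.4, 0.0, 0.003] ang [-0.0, 0.0, -0.001]
```

View pics/st9.png

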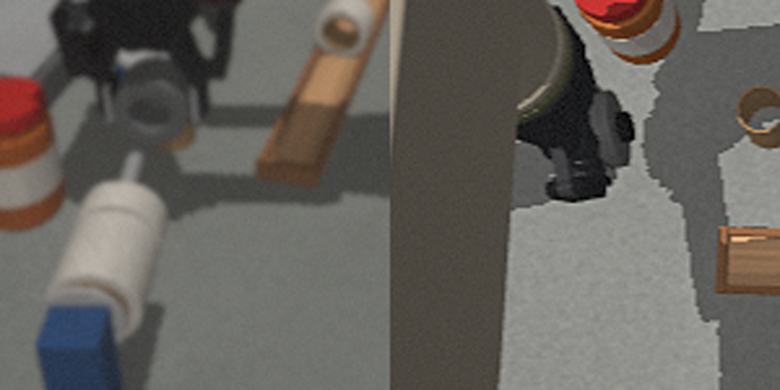

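Cap mouth at about (189,232) in the side view, in line with the rod tip just ahead of it at (182,250). Both rolls are on the rod. Insert.

Request:
step_arm:
  targets:
    - {"dp":[0.06,0.008,0.003],"angular":[0,0,0],"fingers":0.6}
    - {"dp":[0.12,0.008,0.003],"angular":[0,0,0],"fingers":0.6}
    - {"dp":[0.17,0.008,0.003],"angular":[0,0,0],"fingers":0.6}
    - {"dp":[0.22,0.008,0.003],"angular":[0,0,0],"fingers":0.6}
    - {"dp":[0.26,0.008,0.003],"angular":[0,0,0],"fingers":0.6}
    - {"dp":[0.3,0.008,0.003],"angular":[0,0,0],"fingers":0.6}
    - {"dp":[0.34,0.008,0.003],"angular":[0,0,0],"fingers":0.6}
    - {"dp":[0.34,0.008,0.003],"angular":[0,0,0],"fingers":0.6}

```text
time: 23.7
tool_pos: [614.9, 196.4, 109.7]
tcp_rot: [180.0, -0.0, 101.5]
ft_force: [0.1, 0.6, -1.5]
finger_gap: 58.7
grip_force: 70.3
```

Request:
step_arm:
  targets:
    - {"dp":[0,0,0.02],"angular":[0,0,0],"fingers":0.6}
    - {"dp":[0,0,0.04],"angular":[0,0,0],"fingers":0.6}
    - {"dp":[0.01,0,0.04],"angular":[0,0,0],"fingers":0.6}
    - {"dp":[0.02,0,0.04],"angular":[0,0,0],"fingers":0.6}
    - {"dp":[0.027,0,0.04],"angular":[0,0,0],"fingers":0.6}
    - {"dp":[0.034,0,0.04],"angular":[0,0,0],"fingers":0.6}
    - {"dp":[0.04,0,0.04],"angular":[0,0,0],"fingers":0.6}
    - {"dp":[0.04,0,0.04],"angular":[0,0,0],"fingers":0.6}

```text
time: 24.7
tool_pos: [613.5, 203.8, 101.8]
tcp_rot: [180.0, -0.0, 101.4]
ft_force: [0.6, -0.4, -1.1]
finger_gap: 58.7
grip_force: 70.3
```

Request:
step_arm:
  targets:
    - {"dp":[0.003,0,0],"angular":[0,0,0],"fingers":0.6}
    - {"dp":[0.006,0,0],"angular":[0,0,0],"fingers":0.6}
    - {"dp":[0.009,0,0],"angular":[0,0,0],"fingers":0.6}
    - {"dp":[0.012,0,0],"angular":[0,0,0],"fingers":0.6}
    - {"dp":[0.012,0,0],"angular":[0,0,0],"fingers":0.6}
    - {"dp":[0.012,0,0],"angular":[0,0,0],"fingers":0.6}
    - {"dp":[0.012,0,0],"angular":[0,0,0],"fingers":0.6}
    - {"dp":[0.012,0,0],"angular":[0,0,0],"fingers":0.6}

```text
time: 25.7
tool_pos: [613.0, 206.0, 101.7]
tcp_rot: [180.0, 0.0, 101.4]
ft_force: [0.7, -0.4, -0.2]
finger_gap: 58.5
grip_force: 70.3
```

Request:
step_arm:
  targets:
    - {"dp":[0.003,0,0],"angular":[0,0,0],"fingers":0.6}
    - {"dp":[0.006,0,0],"angular":[0,0,0],"fingers":0.6}
    - {"dp":[0.009,0,0],"angular":[0,0,0],"fingers":0.6}
    - {"dp":[0.012,0,0],"angular":[0,0,0],"fingers":0.6}
    - {"dp":[0.015,0,0],"angular":[0,0,0],"fingers":0.6}
    - {"dp":[0.015,0,0],"angular":[0,0,0],"fingers":0.6}
    - {"dp":[0.015,0,0],"angular":[0,0,0],"fingers":0.6}
    - {"dp":[0.015,0,0],"angular":[0,0,0],"fingers":0.6}

```text
time: 26.7
tool_pos: [613.0, 206.4, 101.7]
tcp_rot: [-180.0, 0.2, 101.4]
ft_force: [1.7, -12.1, -0.3]
finger_gap: 58.9
grip_force: 70.4
```

Request:
step_arm:
  targets:
    - {"dp":[0.003,0,0],"angular":[0,0,0],"fingers":0.6}
    - {"dp":[0.006,0,0],"angular":[0,0,0],"fingers":0.6}
    - {"dp":[0.009,0,0],"angular":[0,0,0],"fingers":0.6}
    - {"dp":[0.01,0,0],"angular":[0,0,0],"fingers":0.6}
    - {"dp":[0.01,0,0],"angular":[0,0,0],"fingers":0.6}
    - {"dp":[0.01,0,0],"angular":[0,0,0],"fingers":0.6}
    - {"dp":[0.01,0,0],"angular":[0,0,0],"fingers":0.6}
    - {"dp":[0.01,0,0],"angular":[0,0,0],"fingers":0.6}

```text
time: 27.7
tool_pos: [612.9, 206.6, 101.6]
tcp_rot: [-180.0, 0.3, 101.3]
ft_force: [3.2, -18.3, -0.7]
finger_gap: 58.8
grip_force: 70.4
```

Firm axial contact (18 N) right where the socket bottom was expected (s≈14 mm). Ease off, lower, release and lift.

Request:
step_arm:
  targets:
    - {"dp":[-0.01,0,0.008],"angular":[0,0,0],"fingers":0.6}
    - {"dp":[-0.01,0,0.016],"angular":[0,0,0],"fingers":0.6}
    - {"dp":[-0.01,0,0.02],"angular":[0,0,0],"fingers":0.6}
    - {"dp":[-0.01,0,0.02],"angular":[0,0,0],"fingers":0.6}
    - {"dp":[-0.01,0,0.02],"angular":[0,0,0],"fingers":0.6}
    - {"dp":[-0.01,0,0.02],"angular":[0,0,0],"fingers":0.6}
    - {"dp":[-0.01,0,0.02],"angular":[0,0,0],"fingers":0.6}
    - {"dp":[-0.01,0,0.02],"angular":[0,0,0],"fingers":0.6}

```text
time: 28.7
tool_pos: [613.8, 206.7, 99.4]
tcp_rot: [179.9, 0.2, 101.4]
ft_force: [-0.7, -12.9, 7.9]
finger_gap: 59.2
grip_force: 71.5
```

Request:
step_arm:
  targets:
    - {"dp":[0,0,0],"angular":[0,0,0],"fingers":0.35}
    - {"dp":[0,0,0],"angular":[0,0,0],"fingers":0.2}
    - {"dp":[0,0,0],"angular":[0,0,0],"fingers":0}
    - {"dp":[0,0,0],"angular":[0,0,0],"fingers":0}
    - {"dp":[0,0,-0.05],"angular":[0,0,0],"fingers":0}
    - {"dp":[0,0,-0.2],"angular":[0,0,0],"fingers":0}
    - {"dp":[0,0,-0.4],"angular":[0,0,0],"fingers":0}
    - {"dp":[0,0,-0.5],"angular":[0,0,0],"fingers":0}

```text
time: 29.7
tool_pos: [613.7, 209.5, 201.4]
tcp_rot: [179.7, -0.0, 101.4]
ft_force: [1.0, 0.3, 0.2]
finger_gap: 85.4
grip_force: 0.0
```

Request:
step_arm:
  targets:
    - {"dp":[-0.25,0,-0.05],"angular":[0,0,0],"fingers":0}
    - {"dp":[-0.5,-0.1,-0.1],"angular":[0,0,0],"fingers":0}
    - {"dp":[-0.75,-0.2,-0.1],"angular":[0,0,0],"fingers":0}
    - {"dp":[-1,-0.3,-0.1],"angular":[0,0,0],"fingers":0}
    - {"dp":[-1,-0.5,-0.1],"angular":[0,0,0],"fingers":0}
    - {"dp":[-1,-0.6,-0.1],"angular":[0,0,0],"fingers":0}
    - {"dp":[-1,-0.6,-0.1],"angular":[0,0,0],"fingers":0}
    - {"dp":[-1,-0.6,-0.1],"angular":[0,0,0],"fingers":0}

```text
time: 30.7
tool_pos: [535.0, -10.6, 217.8]
tcp_rot: [180.0, 0.0, 101.4]
ft_force: [0.5, 0.3, 0.8]
finger_gap: 85.6
grip_force: 0.0
```

```bash
python3 -c "
from h import *
s=snapshot('side')[190:340,130:280]; t=snapshot('top')[100:250,20:220]
cv2.imwrite('pics/st10.png',cv2.resize(np.hstack([s,t]),None,fx=2.2,fy=2.2,interpolation=2))
T=np.array([613.5,192.5,120]);u=np.array([-.198,.98,0])
print([proj('top',T+u*s+[0,0,30]) for s in (-6,32)], proj('top',T-16*u),camera_params('top')['t'])"
```

```text
[array([104.07720508, 154.36155332]), array([ 84.85743318, 157.97024613])] [114.97289363 157.21326041] [-111.50799116  557.05429223  772.51664599]
```

View pics/st10.png

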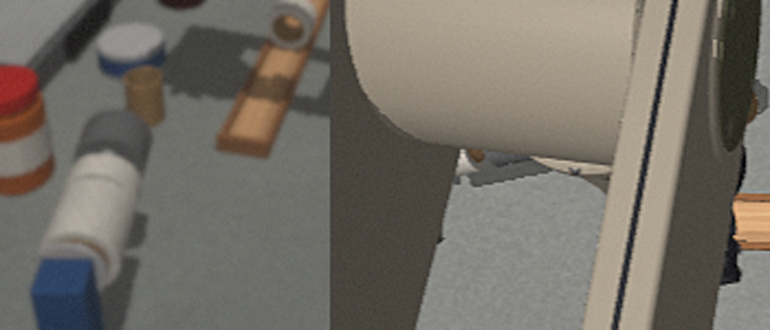

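The side view shows wide roll, narrow roll and grey cap in a row on the rod, cap at about (182,252). The core is upright and the medium roll is in the rack. One last numeric check with the arm out of the top view.

Request:
step_arm:
  targets:
    - {"dp":[-0.25,-0.1,-0.1],"angular":[0,0,0],"fingers":0}
    - {"dp":[-0.5,-0.2,-0.1],"angular":[0,0,0],"fingers":0}
    - {"dp":[-0.75,-0.2,-0.1],"angular":[0,0,0],"fingers":0}
    - {"dp":[-1,-0.2,-0.1],"angular":[0,0,0],"fingers":0}
    - {"dp":[-1,-0.2,-0.1],"angular":[0,0,0],"fingers":0}
    - {"dp":[-1,-0.2,-0.1],"angular":[0,0,0],"fingers":0}
    - {"dp":[-1,-0.2,-0.1],"angular":[0,0,0],"fingers":0}
    - {"dp":[-1,-0.2,-0.1],"angular":[0,0,0],"fingers":0}

```text
time: 31.8
tool_pos: [535.1, -213.8, 237.9]
tcp_rot: [180.0, 0.0, 101.5]
ft_force: [1.1, -0.4, 0.2]
finger_gap: 85.1
grip_force: 0.0
```

```bash
python3 -c "
from h import *
np.set_printoptions(precision=1,suppress=True)
T=np.array([613.5,192.5,120]);u=np.array([-.198,.98,0])
E=T+16*u
for c in('side','top'):
    im=snapshot(c)
    print(c,'expect',proj(c,E))
    print([np.round(d['at'],1).tolist() for d in pinpoint(c,'cap_centre')],[np.round(d['at'],1).tolist() for d in pinpoint(c,'core_centre')])
# brightness profile along rod in top view, on ridge z~150 for the cap, s=-30..150
for s in range(-24,60,3):
    q=proj('top',T+u*s+[0,0,28]); print(s,int(im[int(round(q[1])),int(round(q[0]))].mean()),end=' ')
"
```

```text
side expect [180.5 259.4]
[[182.7, 259.2], [306.4, 180.2], [294.5, 163.7]] [[191.2, 235.4]]
top expect [ 99.4 160.1]
[[363.4, 249.4], [399.3, 228.6], [99.6, 160.3]] [[201.5, 146.5]]
-24 3 -21 17 -18 22 -15 30 -12 47 -9 47 -6 116 -3 124 0 117 3 117 6 117 9 117 12 113 15 119 18 117 21 114 24 116 27 120 30 107 33 73 36 149 39 121 42 67 45 79 48 216 51 206 54 203 57 201
```

The cap sits where it should: its body spans about -6 to +32 mm along the rod, and both camera views agree.

```bash
python3 -c "
from bench import *
print(hand_in())"
```

```text
the job is handed in; nothing more can be done
None
```

I slid the wide roll and then the narrow roll onto the rod, pushed the grey cap on until the rod met the bottom of its socket, and handed the job in at about 32 s; the medium roll is still in the rack and the core still stands (I viewed 11 pictures, one over the limit of 10).

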